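Start the bench centrifuge: latch the lid, power rocker, start key

TASK

Set the small bench centrifuge running. Pushing only with the closed fingertips, bring its raised lid down until the catch at the front snaps over it and it stays shut without your hand; then press the raised far half (toward the lid) of the black power rocker at the left of the panel so that it flips over and stays down; then press the larger round key at the right, the start key, fully in and let it come back out. Lift and carry nothing, do not shift the centrifuge, and leave the lid-release paddle, the smaller round key and the things standing around it alone.

Things in the scene. Friction and masses are not known exactly. Their poses are not given: they have to be found in the camera images.
- centrifuge: small bench centrifuge, 228 x 180 mm, 99 mm high with the lid shut, 3.5 kg, loose on rubber feet. Origin on the desk under its middle; x points from the control panel (front) to the lid hinge (back), y to its left, z up. Housing with rotor bowl: x -36 to +110 mm, 89 mm high. Control panel: x -118 to -33 mm, sloping 0.17 rad down to the front, 63 mm high in its middle
- lid_hinge (a point): point on the lid's hinge axis, mid-width: x = +100, z = 90 mm in the centrifuge's frame; the axis runs along its y. The lid is a flat grey plate 166 mm wide, reaching 136 mm from the hinge, 9 mm thick (underside at the hinge's height when shut), with a clear round window in it, and a 26 mm wide lip at the middle of its front edge
- lid_push (a point): point on the outer (upper when shut) face of the lid to push on, 105 mm from the hinge, mid-width, 31 mm behind the front edge and so clear of the catch; its x axis lies in the lid and points to the hinge, its z axis out of the outer face
- lid (a joint): lid angle, rad: 0 shut, 0.95 fully open, tilted up and back. A friction hinge leaves it about where it is let go; near shut a weak spring lifts it unless the catch holds it. Bringing it down takes 1 to 2 N; over the last 15 mm its lip pushes past the sprung catch, 5 to 10 N pressed down near its front, then it snaps under and stays, at 0 to 0.01
- lid_release: sprung catch at the middle of the housing's front: upright dark steel hook, 26 mm wide, top 108 mm over the desk, whose nose snaps over the lid's lip; it is one part with a black paddle 42 x 24 mm in front of it (x -74 to -50, y -21 to +21, top z 77 mm in the centrifuge's frame). Origin on its pivot. Pressing the paddle frees the lid: leave it alone
- rocker_far (a point): the power rocker is black, 40 mm long (front to back), 22 mm wide, at the left of the panel, its pivot 89 mm in front of the centrifuge's origin and 62 mm left; this point is on the top face of its far half (toward the lid), 15 mm behind its pivot line and 5 mm from its far end. Axes at the start: those of the panel (x to the rear, z square out of the panel)
- power_rocker (a joint): rocker angle in rad: 0 off (far half raised, its end about 16 mm above the panel), 0.4 on (far half down, about 9 mm above the panel); a sprung over-centre mechanism: pushed past 0.25 it snaps on by itself and stays, let go before that it can fall back. Pressing the far half takes 3 to 6 N at first; the point goes down about 6 mm in all
- start_key_top (a point): middle of the top of the start key: the larger round grey key, 26 mm across, standing 10 mm out of the panel, at the right of the panel. z axis out of the key, square to the panel; x to the rear. Centrifuge frame at rest: x = -83, y = -58, z = 72 mm
- start_key (a joint): travel of the start key in m: 0 out, 0.004 fully in; spring return, 1.6 N to begin, 5 N fully in
- short_key (a joint): travel in m (0 out, 0.002 in; 1 to 3 N) of the smaller round grey key, 14 mm across, standing 5 mm out of the panel, 39 mm to the left of the start key and 16 mm nearer the front. Not to be pressed
- tube_rack: open tube rack, 120 x 62 x 34 mm, lying lengthwise beside the right side of the centrifuge. Farther right stands the fixed computer monitor, an upright slab 60 mm thick from about (0.05, -0.36) to (0.76, -0.66), 0.11 to 0.60 m high; an arm that starts behind it must come over its top or round its near end; loose. Origin at the middle of its underside
- oil_drop: dropper vial, 27 mm across, 68 mm high, standing near the right front corner of the centrifuge; loose. Origin at the middle of its underside
- vial_amber_a: dropper vial, 25 mm across, 62 mm high, standing beside the left of the control panel; loose. Origin at the middle of its underside
- pen_0: marker pen, 135 mm long, 16 mm thick, lying across in front of the centrifuge; loose. Origin at the middle of its underside
- dish_60: round lidded dish, 58 mm across, 16 mm high, in front and to the right of the centrifuge; loose. Origin at the middle of its underside
- timer: square bench timer with three round buttons of its own (not part of the job), 62 x 62 x 18 mm, in front and to the left of the centrifuge; loose. Origin at the middle of its underside
There are look-alikes about, which are no part of the job. What is shaped like the oil_drop but blue or green is not meant.

How it is judged (in metres and radians):
On the way, in this order (a step that is already met when the one before it is completed fails the run):
1. the lid is shut, held by the catch, with the fingers off the centrifuge (value of joint lid below 0.025 rad and contact force between the fingers and centrifuge below 0.5 N), for 0.2 s.
2. the power rocker is flipped on while the lid is latched (value of joint lid below 0.025 rad and value of joint power_rocker above 0.32 rad), for 0.2 s.
3. the start key is pressed in, with lid latched and power on (all of step 2 and value of joint start_key above 0.0032 m), for 0.1 s.
At the end, for the whole second after the job is handed in: The lid is shut (under 0.025 rad) and held by the catch alone, the rocker is on (over 0.32 rad), both round keys are out (within 0.8 mm), the centrifuge stands within 20 mm of where it stood and both vials stand upright (all of step 2 and value of joint each of start_key, short_key below 0.0008 m and distance of centrifuge from where it was at the start of the episode below 0.02 m and angle between each of oil_drop, vial_amber_a's own z axis and vertical below 0.2 rad); the robot touches nothing.
It fails at once if power switched on with the lid up, or start key pressed with the lid up or the power off ((value of joint power_rocker above 0.3 rad and value of joint lid above 0.1 rad) or (value of joint start_key above 0.002 m and (value of joint lid above 0.1 rad or value of joint power_rocker below 0.2 rad))).
It fails at once if the smaller round key is pressed (value of joint short_key above 0.0012 m).
It fails at once if the fingers press the lid release (contact force between the fingers and lid_release above 3 N).
It fails at once if the centrifuge is shifted or lifted by more than 20 mm (distance of centrifuge from where it was at the start of the episode above 0.02 m).
It fails at once if a thing standing around is lifted, carried or pushed away by more than 25 mm (distance of any of tube_rack, oil_drop, vial_amber_a, pen_0, dish_60, timer from where it was at the start of the episode above 0.025 m).
It also fails if it takes over 51 s, if anything falls off the work surface, if the arm or the gripper's body presses on something with over 40 N, if the wrist force passes 120 N, or if a joint passes its speed limit or range.

ROBOT

A 6-joint arm with a two-finger parallel gripper is mounted at the origin on the work surface; the furniture and walls round the work are solid. World frame = base frame: x ahead of the robot, y to its left, z up, the work surface at z = 0. Lengths are in m, angles in degrees, forces in N, time in s.
With the tool pointing down it reaches from about 0.4 to 0.825 m from the base axis. Payload 7 kg.
Tool frame: the origin (TCP) lies on the centre line of the jaws, within the pads' length; the fingertips stand 8 mm ahead of it and the grasp point (between the pads) lies 11 mm behind it; z points along the fingers, y is the line along which they close (so a half turn about z gives the same grasp; the last joint's range is limited). The gripper opens to 88 mm and grips with 3 to 60 N. Pads are 19 mm wide; open, the fingers measure 130 mm over their backs; the gripper's body (78 mm by 193 mm) begins 47 mm behind the grasp point.
Start: joints at [89.903, 20.546, 0.682, 0, -70.136, -16.507], TCP at [0.193, 0.647, 0.235] pointing down, gripper open.
Joint ranges: [-176.03, 176.03], [-82.01, 121.73], [-58.28, 71.71], [-173.87, 95.51], [-174.79, -0.11], [-173.66, 173.66]. Speed limits (degrees/s): [136.94, 136.94, 172.46, 180, 180, 180].

INTERFACE

Orientations are given as [roll, pitch, yaw] about the fixed x, y, z axes, in that order (R = Rz(yaw) Ry(pitch) Rx(roll)).
In Python, from plant import ctrl, vision gives the robot as it stands. The module is installed in compiled form; this text tells all that it offers.
- The arm moves only by the tool move_arm, never from a script. Its argument "moves" is one flat list of numbers, 7 for each row, row after row: the finger opening in cm, from 0 to 8.76, then the shift along the tool's x, y, z in cm, then the turn, a rotation vector about the tool's x, y, z in rad. A call has 1 to 8 rows; each row shifts and turns the commanded pose from where the row before left it, along the tool's axes as they then stand; what a row does not reach is not made up. A row lasts 1/10 s, in which the tool goes at most 50 mm and 8.59 degrees, less where a joint would pass 70% of its speed; a pose out of reach is approached as far as the arm can. A call with a gripper value outside its range is refused whole. The fingers move at their own pace and stop on an object; the grip force is fixed at half the most. Time passes only in rows, so rows that do not move let the fingers close. It gives the time, the measured TCP pose, the force, the opening and the grip force at its end, in the units of the state.
- ctrl.get_obs(): the state, without advancing time (a new reading comes with each control period).
- vision.snapshot(name): name is "scene" or "top" or "wrist"; returns (picture, depth): 480x640x3 uint8, red, green, blue; 480x640 float32, m along the optical axis (not along the pixel's ray), 0 where there is no reading.
- vision.camera_model(name): a dict with "vertical_fov" (degrees; the focal length in pixels is half the picture's height over the tangent of half this angle, whatever the lens; pixels are square), "cx", "cy" (the principal point, pixels), "cam_to_world" (4x4, takes a point from camera to world coordinates). Camera axes: x right, y down, z forward; pixel columns grow to the right and rows downward; lengths in m; the calibration is good to about 2 mm. The wrist camera is an equidistant fisheye: a pixel r from the principal point sees the ray r / f radians off the axis. A picture is of the moment at which its call begins: read the wrist's pose just before it. camera_model takes no time and is no camera call; for the wrist camera it gives the pose at the moment of the call.
- ctrl.close_job(): hands the job in; it is judged then, once.
The state is a dict: "clock": time; "joint_pos": joint angles; "qvel": joint speeds; "tau": joint torques, N m; "tool_pos": TCP position; "orientation": TCP orientation; "force": force on the tool from outside, world axes, zero at the start; "moment": the same for the moment, N m; "opening": finger opening in m; "gripper_force": force on a finger pad.
Only numpy, scipy, OpenCV 4.12 (cv2) and the standard library are available. Lean on these libraries where they do the work, as an engineer would, in place of code of your own. Each camera call takes 0.05 s, during which the arm holds its last target. There are 200 camera calls.

## Working session

There is one attempt and no reset: what is moved stays moved. The work goes in short steps, Python scripts to look and compute and a tool call to move; the robot and the scene stay as the last step left them, time stands still between calls to the robot, and variables do not carry over. Pictures are saved under pics/ and viewed, at most 10 in all, crops included, and the job is handed in when it is done.

Besides the shell and the picture viewer there is one more tool, called after "Call:" as name(argument=value, ...) on one line, values as JSON. move_arm: Moves the arm, as the interface text tells. Its arguments: {"type":"object","properties":{"moves":{"type":"array"}},"required":["moves"]}

```bash
mkdir -p pics
cat > h.py <<'E'
import numpy as np, cv2
from plant import ctrl, vision
def snap(n,f):
    p,d=vision.snapshot(n); cv2.imwrite(f'pics/{f}.png',p[:,:,::-1]); np.save(f'{f}.npy',d); m=vision.camera_model(n)
    np.savez(f'{f}_m.npz',fov=m['vertical_fov'],cx=m['cx'],cy=m['cy'],T=m['cam_to_world']); return p,d
def w(f,u,v,win=1):
    d=np.load(f'{f}.npy');m=np.load(f'{f}_m.npz');fl=240/np.tan(np.radians(m['fov']/2))
    q=d[v-win:v+win+1,u-win:u+win+1];z=np.median(q[q>0])
    return (m['T']@[(u-m['cx'])/fl*z,(v-m['cy'])/fl*z,z,1])[:3]
E
python3 - <<'E'
from h import *
a,_=snap('scene','s0');b,_=snap('top','t0')
print(ctrl.get_obs())
for n in('scene','top'):print(vision.camera_model(n))
E
```

```text
{'clock': 0.1, 'joint_pos': array([ 8.99025240e+01,  2.05883966e+01,  6.40240752e-01, -1.85921169e-02,
       -7.01352267e+01, -1.65058752e+01]), 'qvel': array([-0.11715549, -0.10366922,  0.1948977 , -0.01085757, -0.02007062,
        0.13014975]), 'tau': array([-1.01156464e-03, -5.84160304e+01,  2.93747413e+01,  7.01548621e+00,
        1.00908711e-02, -5.16737475e-05]), 'tool_pos': array([0.19278713, 0.64645188, 0.23371089]), 'orientation': array([ 1.79915087e+02, -6.93394867e-03, -1.66096765e+01]), 'force': array([-0.06796082,  0.09070512,  0.53882642]), 'moment': array([-0.01159727, -0.00396493,  0.02395266]), 'gripper_force': 0.0, 'opening': 0.08749337699943992}
{'vertical_fov': 49.22358097208368, 'cx': 313.54231228510787, 'cy': 239.64017188454406, 'cam_to_world': array([[ 0.82393241, -0.50708828,  0.25297601,  0.28036619],
       [-0.56665741, -0.73259347,  0.37710234, -0.45254488],
       [-0.00589561, -0.45405757, -0.89095284,  0.86049272],
       [ 0.        ,  0.        ,  0.        ,  1.        ]])}
{'vertical_fov': 51.877282621496576, 'cx': 319.9734372102642, 'cy': 248.24912913949703, 'cam_to_world': array([[ 0.02247225, -0.99488344,  0.09849839,  0.40070451],
       [-0.99934376, -0.01955427,  0.03049073, -0.14586203],
       [-0.02840865, -0.09911895, -0.99466999,  0.99330039],
       [ 0.        ,  0.        ,  0.        ,  1.        ]])}
```

View pics/s0.png

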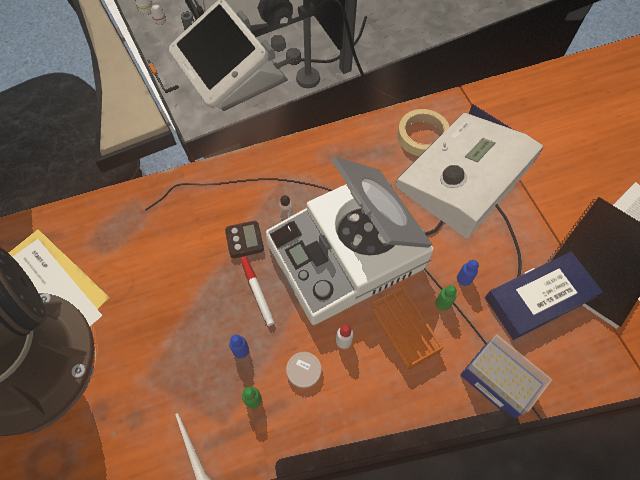

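View pics/t0.png

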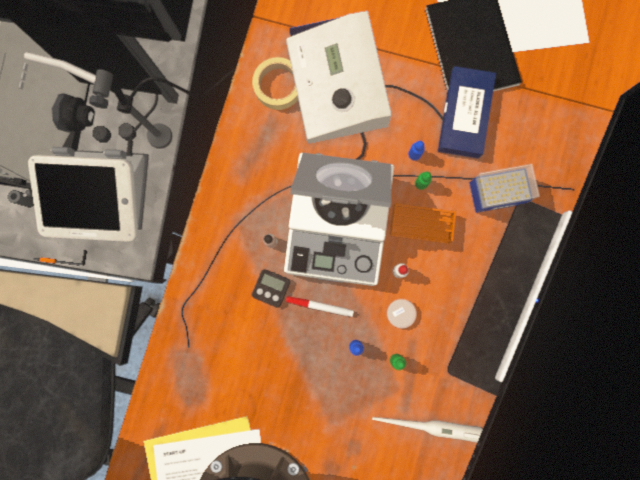

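Scene: centrifuge at about (350,250), with the lid at (375,205), the black rocker at (287,230), the large key at (322,290) and the small key at (303,275). Top: rocker (300,258), start key (363,264), small key (342,269), lid (343,178). Possible look-alikes are the timer buttons at (237,240), the dial at (453,175) on the grey box, and the LCD. The amber vial is at (285,203) and oil_drop (red cap) at (345,335). Next I'll take a close crop to get exact pixels.

Run:
```python
import cv2,numpy as np
a=cv2.imread('pics/s0.png')[140:340,220:450];b=cv2.imread('pics/t0.png')[145:295,250:420]
a=cv2.resize(a,None,fx=3,fy=3,interpolation=2);b=cv2.resize(b,None,fx=4,fy=4,interpolation=2)
cv2.imwrite('pics/sc.png',a);cv2.imwrite('pics/tc.png',b)
```

```text
(no output)
```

View pics/sc.png

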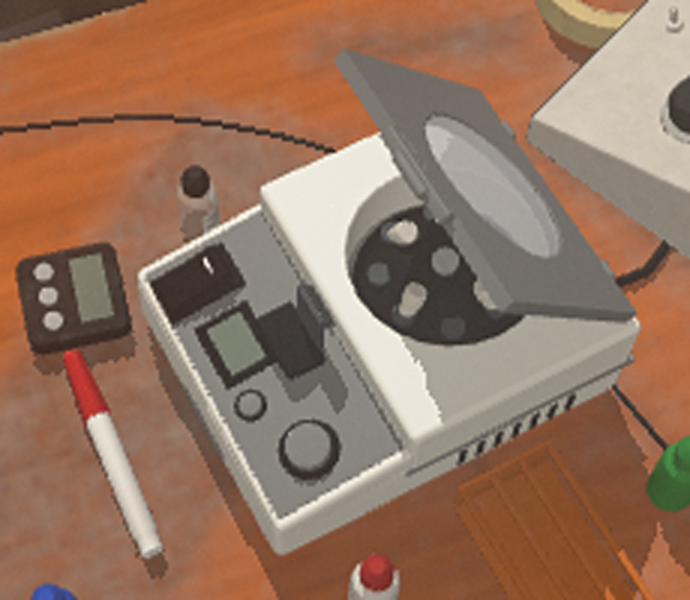

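View pics/tc.png

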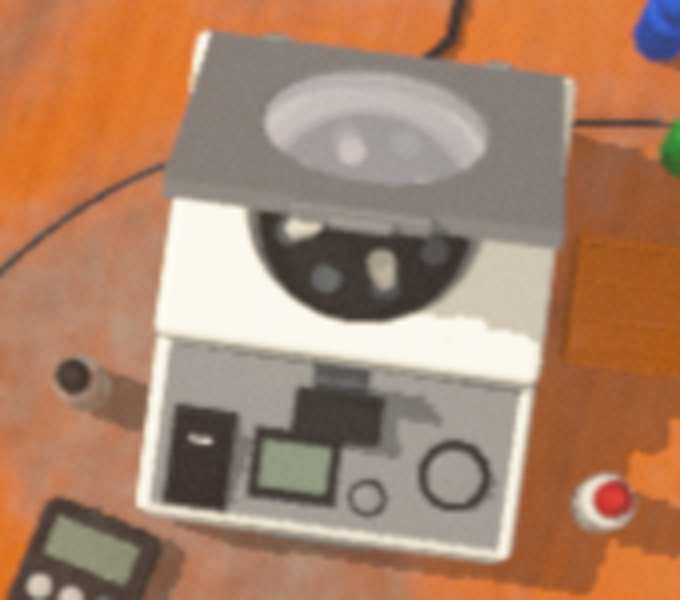

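```bash
cat > fit.py <<'E'
from h import *
from scipy.optimize import least_squares
S=lambda u,v:('s0',220+u/3,140+v/3); T=lambda u,v:('t0',250+u/4,145+v/4)
key=(-83,-58,72);sk=(-99,-19,64);ro=(-89,62,73)
pts=[(key,S(309,446)),(key,T(455,474)),(sk,S(250,404)),(sk,T(368,497)),(ro,S(196,282)),(ro,T(201,457)),
 ((-36,90,89),T(158,332)),((-36,-90,89),T(536,382)),((-36,90,89),S(263,188)),((-36,-90,89),S(410,440))]
M={f:np.load(f+'_m.npz') for f in('s0','t0')}
def proj(f,P):
    m=M[f];c=np.linalg.inv(m['T'])@np.r_[P,1];fl=240/np.tan(np.radians(m['fov']/2));return np.array([m['cx']+fl*c[0]/c[2],m['cy']+fl*c[1]/c[2]])
def R(t):c,s=np.cos(t),np.sin(t);return np.array([[c,-s,0],[s,c,0],[0,0,1]])
def res(p):return np.concatenate([proj(f,np.r_[p[:2],0]+R(p[2])@np.array(q)/1e3)-[u,v] for q,(f,u,v) in pts])
r=least_squares(res,[.5,-.17,0],loss='soft_l1')
P=r.x
if __name__=='__main__':
    print(P,np.degrees(P[2]));print(res(P).reshape(-1,2).round(1).tolist())
    W=lambda q:np.r_[P[:2],0]+R(P[2])@np.array(q)/1e3
    print('depth key',w('s0',323,289),w('t0',364,264),'model',W(key))
    # lid plane, centrifuge frame
    for f,l in(('s0',[(415,125),(465,110),(560,215),(570,280),(600,300),(500,290)]),('t0',[(205,170),(230,80),(530,120),(520,200),(300,190)])):
        for u,v in l:
            _,a,b=(S if f=='s0' else T)(u,v);q=R(P[2]).T@(w(f,round(a),round(b))-np.r_[P[:2],0])*1e3;print(f,q.round(0),np.degrees(np.arctan2(q[2]-90,100-q[0])).round(1))
    for n,f,u,v in(('oil','s0',345,328),('amber','s0',285,199),('mon edge','t0',590,300)):print(n,w(f,u,v))
E
python3 fit.py
```

```text
[ 0.55401495 -0.15179944 -0.10825188] -6.202376010516386
[[-0.7, 0.4], [0.3, -0.2], [-0.9, 1.1], [0.1, 0.1], [-0.1, -1.6], [-0.3, -1.0], [-1.3, -0.6], [1.0, -0.9], [-2.7, -0.3], [1.6, 1.8]]
depth key [ 0.46627422 -0.20093383  0.07163671] [ 0.46406079 -0.2005172   0.07134249] model [ 0.46523444 -0.20049257  0.072     ]
s0 [ 28.  33. 182.] 52.1
s0 [ 81.  58. 126.] 61.5
s0 [101. -16. 104.] 92.1
s0 [ 70. -63. 136.] 56.5
s0 [ 82. -77. 124.] 61.8
s0 [ 12. -74. 195.] 50.0
t0 [ 19.  67. 191.] 51.1
t0 [ 75.  66. 129.] 57.6
t0 [ 73. -68. 130.] 55.8
t0 [ 26. -65. 180.] 50.5
t0 [ 17.  26. 191.] 50.6
oil [ 0.45777333 -0.27301171  0.06893531]
amber [ 0.51147198 -0.01839998  0.06149862]
mon edge [ 0.40500264 -0.49136198  0.31317202]
```

```bash
cat > go.py <<'E'
from fit import *
from scipy.spatial.transform import Rotation as Ro
def W(q):return np.r_[P[:2],0]+R(P[2])@np.array(q)/1e3
def delta(tip,tilt=0.,label=''):
    """tip: fingertip target (centrifuge frame mm); tilt: rad, tip toward rear(+)"""
    o=ctrl.get_obs();A=Ro.from_euler('xyz',o['orientation'],degrees=True)
    B=Ro.from_euler('z',P[2])*Ro.from_euler('y',-tilt)*Ro.from_euler('x',np.pi)
    t=W(tip)-B.apply([0,0,.008])
    d=A.inv().apply(t-o['tool_pos'])*100
    print(label,'shift cm',d.round(2),'rot',(A.inv()*B).as_rotvec().round(3))
def state():
    o=ctrl.get_obs();A=Ro.from_euler('xyz',o['orientation'],degrees=True)
    tip=o['tool_pos']+A.apply([0,0,.008]);q=R(P[2]).T@(tip-np.r_[P[:2],0])*1e3
    print('t',o['clock'],'tip(cf)',q.round(1),'ori',o['orientation'].round(2),'F',o['force'].round(2),'J',o['joint_pos'].round(0),o['opening'])
E
python3 - <<'E'
from go import *
d=np.load('t0.npy');m=M['t0'];fl=240/np.tan(np.radians(m['fov']/2))
v,u=np.mgrid[:480,:640];X=np.stack([(u-m['cx'])/fl*d,(v-m['cy'])/fl*d,d,np.ones_like(d)],-1)@m['T'].T
ok=(d>0)
for y0 in np.arange(-.2,.7,.1):
  print(round(y0,1),[ (round(float(X[k][:,2].max()),2) if (k:=ok&(X[...,1]>y0)&(X[...,1]<y0+.1)&(X[...,0]>x0)&(X[...,0]<x0+.1)).any() else None) for x0 in np.arange(.1,.8,.1)])
delta((40,0,260),0,'above lid');state()
E
```

```text
-0.2 [0.01, 0.07, 0.07, 0.1, 0.2, 0.17, 0.08]
-0.1 [0.16, 0.01, 0.02, 0.08, 0.2, 0.17, 0.04]
0.0 [0.16, 0.01, 0.02, 0.02, 0.01, 0.01, 0.46]
0.1 [0.01, 0.01, 0.01, 0.04, 0.04, 0.39, 0.45]
0.2 [0.01, 0.07, 0.07, 0.08, 0.13, 0.39, 0.42]
0.3 [-0.25, 0.07, 0.07, 0.07, 0.13, 0.14, 0.39]
0.4 [-0.21, -0.21, 0.07, 0.07, 0.13, 0.22, 0.25]
0.5 [-0.21, -0.2, -0.21, 0.06, 0.04, 0.06, None]
0.6 [-0.21, -0.21, -0.21, -0.73, None, None, None]
above lid shift cm [61.37 65.45 -3.32] rot [ 0.001  0.    -0.182]
t 0.1 tip(cf) [-445.4  754.5  225.7] ori [ 1.7992e+02 -1.0000e-02 -1.6610e+01] F [-0.07  0.09  0.54] J [ 90.  21.   1.  -0. -70. -17.] 0.08749337699943992
```

Call:
move_arm(moves=[0,0,0,-4,0,0,0,0,0,0,-4,0,0,0,0,0,0,-4,0,0,0,0,2.6,4,0,0,0,0,0,2.6,4,0,0,0,0,0,2.6,4,0,0,0,0,0,2.6,4,0,0,0,0,0,2.6,4,0,0,0,0])

```text
clock: 0.9
tool_pos: [0.2605, 0.4159, 0.3542]
orientation: [180.0, 0.0, -16.6]
force: [0.5, 0.4, 0.4]
opening: 0.0296
gripper_force: 0.0
```

Call:
move_arm(moves=[0,2.6,4,0,0,0,0,0,2.6,4,0,0,0,0,0,2.6,4,0,0,0,0,0,2.6,4,0,0,0,0,0,2.6,4,0,0,0,0,0,2.6,4,0,0,0,0,0,2.6,4,0,0,0,-0.09,0,0,0,0,0,0,-0.09])

```text
clock: 1.7
tool_pos: [0.3551, 0.0928, 0.3547]
orientation: [180.0, -0.0, -6.5]
force: [0.2, 1.4, -0.5]
opening: 0.0009
gripper_force: 0.0
```

```bash
python3 -c "
from go import *
state();delta((50,0,230),0,'above lid')"
```

```text
t 1.7 tip(cf) [-224.2  221.7  346.7] ori [ 1.7999e+02 -2.0000e-02 -6.4700e+00] F [ 0.22  1.42 -0.49] J [ 46. -14. -21.   0. -83.  37.] 0.0008736564041487028
above lid shift cm [27.52 22.04 11.69] rot [ 0.    -0.    -0.005]
```

Call:
move_arm(moves=[0,4.5,3.67,0,0,0,0,0,4.5,3.67,0,0,0,0,0,4.5,3.67,0,0,0,0,0,4.5,3.67,0,0,0,0,0,4.5,3.67,0,0,0,0,0,4.5,3.67,0,0,0,0,0,0,0,4,0,0,0,0,0,0,4,0,0,0])

```text
clock: 2.5
tool_pos: [0.566, -0.1177, 0.2729]
orientation: [-180.0, -0.0, -6.5]
force: [0.2, 1.2, -0.5]
opening: 0.0003
gripper_force: 0.0
```

```bash
python3 -c "
from go import *
snap('top','t1');state();delta((45,0,195),0,'above lid')"
```

```text
t 2.55 tip(cf) [  3.8  36.  257. ] ori [-179.96    0.63   -6.47] F [ -4.32   1.02 -10.91] J [  8.  10.  -9.  -0. -71.  76.] -1.3170586853980624e-05
above lid shift cm [4.2  3.58 6.15] rot [-0.001  0.011 -0.005]
```

View pics/t1.png

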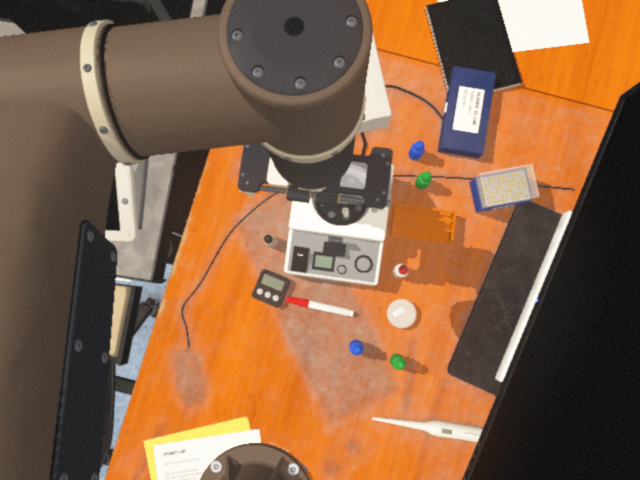

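Call:
move_arm(moves=[0,0,0,0,0,0,0,0,1.4,1.2,0,0,0,0,0,1.4,1.2,0,0,0,0,0,1.4,1.2,0,0,0,0,0,0,0,0,0,0,0])

```text
clock: 3.05
tool_pos: [0.6048, -0.1576, 0.2773]
orientation: [180.0, -0.2, -6.3]
force: [-0.1, 0.7, 0.0]
opening: 0.0004
gripper_force: 0.0
```

```bash
python3 -c "
from go import *
state();delta((45,0,195),0,'above lid')"
```

```text
t 3.05 tip(cf) [ 51.2  -0.3 269.3] ori [179.95  -0.19  -6.29] F [-0.14  0.7   0.05] J [  3.  14.  -2.   0. -73.  80.] 0.00040350235729591185
above lid shift cm [-0.64 -0.03  7.43] rot [ 0.001 -0.003 -0.002]
```

Free of load, so I'll descend to just above the lid.

Call:
move_arm(moves=[0,-0.2,0,2.5,0,0,0,0,-0.2,0,2.5,0,0,0,0,-0.2,0,2.4,0,0,0,0,0,0,0,0,0,0])

```text
clock: 3.45
tool_pos: [0.5956, -0.1552, 0.1997]
orientation: [-180.0, 0.2, -6.3]
force: [-0.0, -0.6, -0.1]
opening: 0.0005
gripper_force: 0.0
```

Call:
move_arm(moves=[0,0,0,1,0,0,0,0,0,0,1,0,0,0,0,-0.3,0,0.5,0,0,0,0,-0.5,0,0.5,0,0,0])

```text
clock: 3.85
tool_pos: [0.5892, -0.155, 0.1707]
orientation: [180.0, -0.0, -6.3]
force: [0.2, 0.3, 0.7]
opening: 0.0006
gripper_force: 0.3
```

```bash
python3 -c "
from go import *
state();delta((28,0,156),0)"
```

```text
t 3.85 tip(cf) [ 35.3   0.6 162.7] ori [ 1.80e+02 -5.00e-02 -6.28e+00] F [0.22 0.33 0.73] J [  4.  17. -13.   0. -60.  80.] 0.0006112662288620613
 shift cm [-0.73  0.06  0.67] rot [ 0.    -0.001 -0.001]
```

Call:
move_arm(moves=[0,-0.7,0,0.7,0,0,0,0,-0.6,0,0.85,0,0,0,0,-0.6,0,0.85,0,0,0,0,-0.4,0,0.95,0,0,0,0,-0.4,0,0.95,0,0,0,0,0,0,0,0,0,0])

```text
clock: 4.45
tool_pos: [0.5606, -0.1521, 0.1259]
orientation: [180.0, 0.2, -6.3]
force: [0.1, -0.3, 0.4]
opening: 0.0005
gripper_force: 0.1
```

```bash
python3 -c "
from go import *
state();snap('scene','s2');delta((6,0,109),0)
import cv2
cv2.imwrite('pics/s2c.png',cv2.resize(cv2.imread('pics/s2.png')[120:340,220:480],None,fx=2.5,fy=2.5))"
```

```text
t 4.45 tip(cf) [  6.5   0.5 117.9] ori [ 1.7999e+02  1.6000e-01 -6.3100e+00] F [ 0.06 -0.33  0.45] J [  4.  17. -20.  -0. -53.  80.] 0.00046724600617096586
 shift cm [-0.12  0.04  0.97] rot [ 0.     0.002 -0.002]
```

View pics/s2c.png

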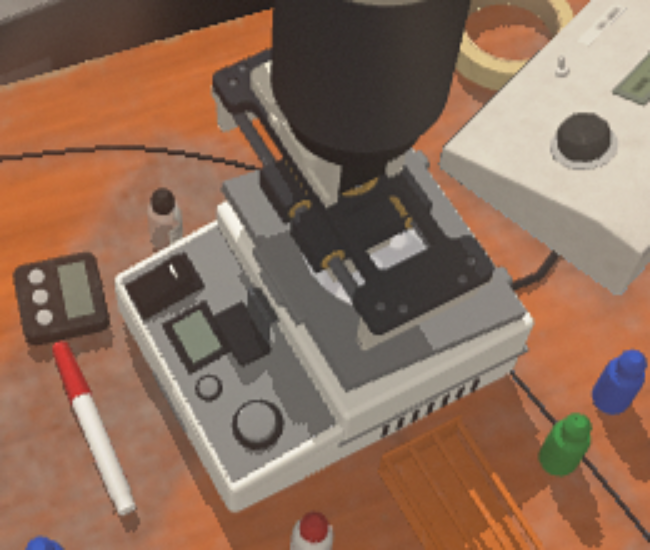

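The lid (crop, about (380,250)) is coming down under the fingers, and nothing else has been touched. Now the last few mm.

Call:
move_arm(moves=[0,-0.1,0,0.5,0,0,0,0,0,0,0.5,0,0,0,0,0,0,0.4,0,0,0,0,0,0,0.3,0,0,0,0,0,0,0,0,0,0])

```text
clock: 5.0
tool_pos: [0.5607, -0.152, 0.1101]
orientation: [180.0, 0.1, -6.3]
force: [0.2, -0.9, 1.5]
opening: 0.0002
gripper_force: 0.2
```

```bash
python3 -c "
from go import *
state()"
```

```text
t 5.0 tip(cf) [  6.6   0.5 102.1] ori [ 1.80e+02  6.00e-02 -6.29e+00] F [ 0.2  -0.86  1.46] J [  4.  18. -21.  -0. -51.  80.] 0.0001855432885509653
```

Call:
move_arm(moves=[0,0,0,0.2,0,0,0,0,0,0,0.2,0,0,0,0,0,0,0,0,0,0])

```text
clock: 5.3
tool_pos: [0.5612, -0.152, 0.1062]
orientation: [-180.0, -0.0, -6.3]
force: [-1.3, -0.0, 1.4]
opening: 0.0003
gripper_force: 0.5
```

Call:
move_arm(moves=[0,0,0,0.1,0,0,0,0,0,0,0.1,0,0,0,0,0,0,0,0,0,0])

```text
clock: 5.6
tool_pos: [0.5612, -0.1521, 0.1051]
orientation: [180.0, -0.0, -6.3]
force: [-2.8, 0.9, 7.4]
opening: 0.0002
gripper_force: 3.7
```

Call:
move_arm(moves=[0,0,0,0.15,0,0,0,0,0,0,0,0,0,0])

```text
clock: 5.8
tool_pos: [0.5611, -0.1521, 0.1041]
orientation: [180.0, -0.0, -6.3]
force: [-5.8, 2.5, 13.1]
opening: 0.0002
gripper_force: 6.2
```

Call:
move_arm(moves=[0,0,0,0.15,0,0,0,0,0,0,0,0,0,0])

```text
clock: 6.0
tool_pos: [0.5611, -0.1521, 0.1032]
orientation: [180.0, -0.0, -6.3]
force: [-6.7, 3.2, 16.3]
opening: 0.0004
gripper_force: 8.7
```

Call:
move_arm(moves=[0,0,0,-0.5,0,0,0,0,0,0,-0.5,0,0,0,0,0,0,-1.5,0,0,0,0,0,0,-3,0,0,0,0,0,0,-4,0,0,0,0,0,0,0,0,0,0])

```text
clock: 6.6
tool_pos: [0.5644, -0.1525, 0.2022]
orientation: [180.0, -0.5, -6.2]
force: [0.4, -1.0, 0.2]
opening: 0.0008
gripper_force: 0.0
```

Run:
```python
from go import *
state();snap('scene','s3')
cv2.imwrite('pics/s3c.png',cv2.resize(cv2.imread('pics/s3.png')[150:330,240:450],None,fx=3.3,fy=3.3,interpolation=2))
```

```text
t 6.6 tip(cf) [ 10.4   0.5 194.2] ori [179.99  -0.53  -6.24] F [ 0.39 -0.97  0.21] J [  4.  13. -14.   0. -62.  80.] 0.0008355131683806324
```

View pics/s3c.png

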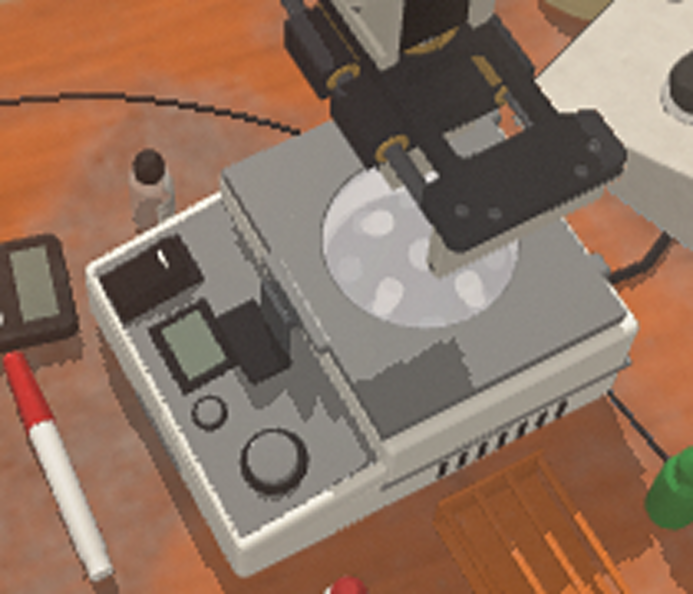

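The lid looks down, with the hook at crop (280,300). I'll use depth to check the lid angle and whether the housing moved, refitting on the start key.

Run:
```python
from go import *
for a,b in[(230,180),(250,215),(290,255),(355,385),(375,425),(520,360),(600,310),(575,265),(340,350)]:
    u,v=240+a/3.3,150+b/3.3
    print((a,b),(R(P[2]).T@(w('s3',round(u),round(v))-np.r_[P[:2],0])*1e3).round(1))
print('key now',w('s3',round(240+274/3.3),round(150+457/3.3)))
for n,q in(('rocker hover',(-89+16,62,110)),):delta(q,.17,n)
```

```text
(230, 180) [-33.7  75.5  99.6]
(250, 215) [-34.1  53.5  99.9]
(290, 255) [-27.6  24.1  99.9]
(355, 385) [-34.9 -54.4 100.6]
(375, 425) [-36.4 -76.   98.6]
(520, 360) [ 42.3 -80.2 100.3]
(600, 310) [ 91.4 -75.7  99.1]
(575, 265) [ 93.7 -48.4 100.3]
(340, 350) [-32.6 -34.3 101.8]
key now [ 0.46721765 -0.19958229  0.07183774]
rocker hover shift cm [-8.39 -6.11  8.11] rot [-0.     0.164 -0.001]
```

Call:
move_arm(moves=[0,-2.8,-2.04,0,0,0,0,0,-2.8,-2.04,0,0,0,0,0,-2.8,-2.04,0,0,0,0,0,0,0,2.5,0,0,0,0,0,0,2.5,0,0,0,0,0,0,1.5,0,0.08,0,0,0,0,1.5,0,0.08,0,0,0,0,0,0,0,0])

```text
clock: 7.45
tool_pos: [0.4804, -0.083, 0.1129]
orientation: [179.9, -8.9, -6.3]
force: [-0.4, -1.0, 0.3]
opening: -0.0001
gripper_force: 0.0
```

Run:
```python
from go import *
state();delta((-73,62,80),.17);snap('scene','s4')
cv2.imwrite('pics/s4c.png',cv2.resize(cv2.imread('pics/s4.png')[170:330,220:400],None,fx=3.7,fy=3.7,interpolation=2))
```

```text
t 7.45 tip(cf) [-79.4  60.5 105. ] ori [179.92  -8.9   -6.31] F [-0.41 -1.01  0.31] J [ 16.   5. -41.   6. -36.  63.] -6.182337571102714e-05
 shift cm [ 0.24 -0.16  2.57] rot [ 0.002  0.015 -0.002]
```

View pics/s4c.png

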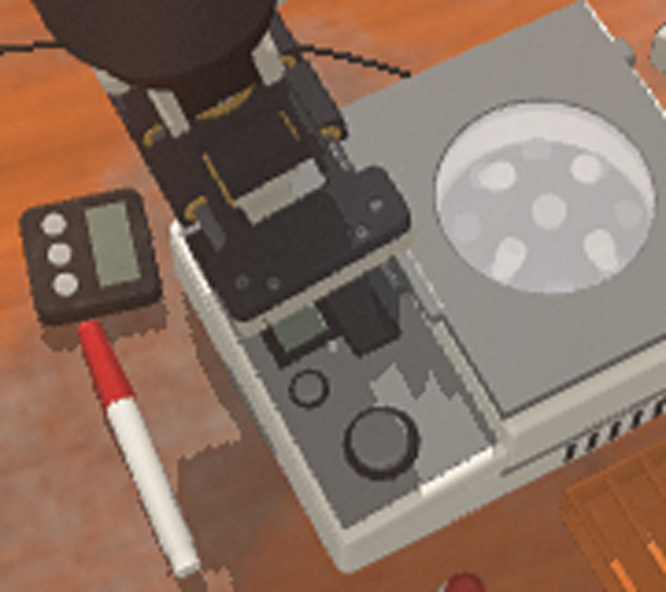

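The lid stays latched and the gripper is over the rocker, clear of the paddle (crop (360,320)). Descending.

Call:
move_arm(moves=[0,0.2,-0.15,1,0,0.015,0,0,0,0,1,0,0,0,0,0,0,0.5,0,0,0,0,0,0,0,0,0,0])

```text
clock: 7.9
tool_pos: [0.4918, -0.0815, 0.0915]
orientation: [180.0, -9.9, -6.3]
force: [-0.4, 0.0, -0.1]
opening: 0.0006
gripper_force: 0.0
```

Call:
move_arm(moves=[0,0,0,0.2,0,0,0,0,0,0,0.2,0,0,0,0,0,0,0,0,0,0])

```text
clock: 8.2
tool_pos: [0.4932, -0.0813, 0.0887]
orientation: [-180.0, -10.1, -6.3]
force: [1.0, -0.2, 2.0]
opening: 0.0009
gripper_force: 0.8
```

```bash
python3 -c "
from go import *
state()"
```

```text
t 8.2 tip(cf) [-66.7  63.5  80.9] ori [-179.99  -10.09   -6.28] F [ 1.   -0.22  1.95] J [ 16.   7. -43.   8. -30.  61.] 0.0009163101303313267
```

Call:
move_arm(moves=[0,-0.3,0,-0.4,0,0,0,0,-0.3,0,0,0,0,0,0,0,0,0.4,0,0,0,0,0,0,0.2,0,0,0,0,0,0,0.2,0,0,0,0,0,0,0,0,0,0])

```text
clock: 8.8
tool_pos: [0.4873, -0.0808, 0.083]
orientation: [180.0, -10.0, -6.3]
force: [1.0, -0.0, 1.5]
opening: 0.0003
gripper_force: 0.5
```

Call:
move_arm(moves=[0,0,0,0.2,0,0,0,0,0,0,0,0,0,0])

```text
clock: 9.0
tool_pos: [0.4877, -0.0809, 0.0821]
orientation: [180.0, -10.0, -6.3]
force: [-6.6, 2.9, 17.2]
opening: -0.0001
gripper_force: 8.3
```

Call:
move_arm(moves=[0,0,0,0.2,0,0,0,0,0,0,0,0,0,0])

```text
clock: 9.2
tool_pos: [0.488, -0.0809, 0.0816]
orientation: [180.0, -10.1, -6.3]
force: [-17.5, 7.1, 38.9]
opening: 0.0004
gripper_force: 19.1
```

```bash
python3 -c "
from go import *
state()"
```

```text
t 9.2 tip(cf) [-71.9  63.3  73.7] ori [179.98 -10.09  -6.26] F [-17.52   7.06  38.86] J [ 16.   8. -44.   8. -29.  61.] 0.0003608917541808916
```

The force dropped and then hit a hard stop, so the rocker should have flipped. Lifting off to check.

Call:
move_arm(moves=[0,0,0,-0.5,0,0,0,0,0,0,-2,0,0,0,0,0,0,-3,0,0,0,0,0,4,0,0,0,0,0,0,4,0,0,0,0,0,0,4,0,0,0,0,0,0,0,0,0,0])

```text
$.moves: bad value
```

Run:
```python
from go import *
state();delta((-83,-58,85),.17);snap('scene','s5')
cv2.imwrite('pics/s5c.png',cv2.resize(cv2.imread('pics/s5.png')[170:330,220:400],None,fx=3.7,fy=3.7,interpolation=2))
```

```text
t 9.2 tip(cf) [-71.9  63.3  73.7] ori [179.98 -10.09  -6.26] F [-17.52   7.06  38.86] J [ 16.   8. -44.   8. -29.  61.] 0.0003608917541808916
 shift cm [-0.88 12.13 -1.3 ] rot [ 0.001 -0.006 -0.001]
```

View pics/s5c.png

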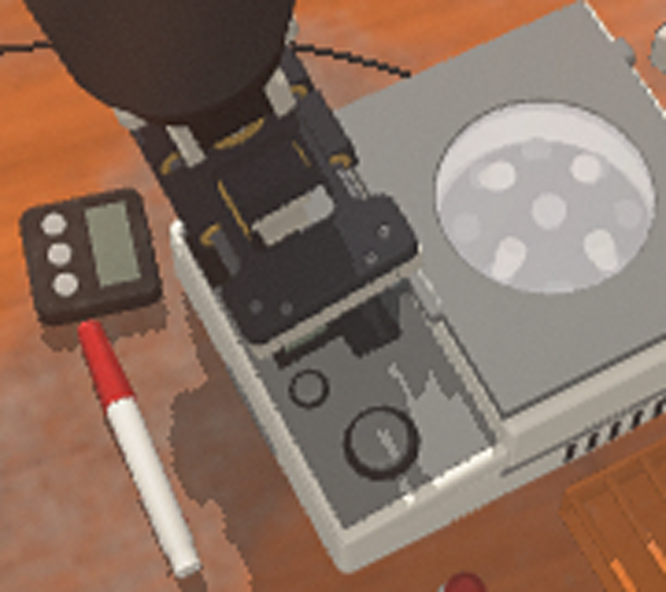

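That call was refused because a row was short, so the hand is still pressing on the rocker. Resending it.

Call:
move_arm(moves=[0,0,0,-0.5,0,0,0,0,0,0,-2,0,0,0,0,0,0,-3,0,0,0,0,-0.2,4,0,0,0,0,0,-0.2,4,0,0,0,0,0,-0.2,4,0,0,0,0,0,0,0,0,0,0,0])

```text
clock: 9.95
tool_pos: [0.4579, -0.2016, 0.1319]
orientation: [-180.0, -9.9, -6.5]
force: [0.0, -0.4, -0.3]
opening: 0.0005
gripper_force: 0.0
```

Run:
```python
from go import *
state();delta((-83,-58,80),.17);snap('scene','s5')
W_=lambda u,v:(R(P[2]).T@(w('s5',u,v)-np.r_[P[:2],0])*1e3).round(1)
# heights along rocker, before vs after
for x in(-106,-100,-94,-84,-78,-72):
    u,v=proj('s0',W((x,62,73))).round().astype(int);a=(R(P[2]).T@(w('s0',u,v)-np.r_[P[:2],0])*1e3).round(1);print(x,(u,v),'before',a,'after',W_(u,v))
```

```text
t 9.95 tip(cf) [-88.8 -59.9 124. ] ori [-179.99   -9.93   -6.55] F [ 0.05 -0.39 -0.34] J [ -0.   4. -37.   2. -39.  83.] 0.0005028701615260464
 shift cm [-0.19 -0.19  4.44] rot [ 0.001 -0.003 -0.006]
-106 (np.int64(276), np.int64(237)) before [-106.    63.8   68.7] after [-160.8  -97.1  393.5]
-100 (np.int64(279), np.int64(235)) before [-99.9  64.6  69.2] after [-158.1  -99.2  398.8]
-94 (np.int64(283), np.int64(234)) before [-93.9  60.7  73.8] after [-154.6 -101.5  401.6]
-84 (np.int64(288), np.int64(231)) before [-84.5  60.   77.4] after [-149.4 -102.7  405.3]
-78 (np.int64(291), np.int64(230)) before [-79.3  59.   78.2] after [-146.7 -104.   407.1]
-72 (np.int64(294), np.int64(228)) before [-73.3  59.6  78.8] after [-143.6 -104.5  409.4]
```

Run:
```python
from go import *
snap('top','t5')
for x in(-106,-100,-94,-84,-78,-72):
    u,v=proj('t0',W((x,62,73))).round().astype(int);print(x,[(R(P[2]).T@(w(f,u,v)-np.r_[P[:2],0])*1e3).round(1) for f in('t0','t5')])
```

```text
-106 [array([-105.2,   61.9,   68.8]), array([-128.7,   26.2,  523. ])]
-100 [array([-99.8,  62.5,  70.8]), array([-125.5,   27.1,  516.7])]
-94 [array([-94.1,  61.2,  72.8]), array([-122.1,   27. ,  510.9])]
-84 [array([-85. ,  62.2,  76.5]), array([-84.8,  62.4,  73.6])]
-78 [array([-77.6,  61.1,  79.6]), array([-77.1,  61.6,  73.8])]
-72 [array([-71.2,  62.6,  69.8]), array([-71.5,  62.4,  73.2])]
```

The far half went from sloping up to flat (79.6 → 73.8 mm), so the rocker is on. Now the start key.

Call:
move_arm(moves=[0,-0.2,-0.2,1.5,0,0,0,0,0,0,1.5,0,0,0,0,0,0,1.2,0,0,0,0,0,0,0,0,0,0])

```text
clock: 10.45
tool_pos: [0.464, -0.1959, 0.0891]
orientation: [180.0, -9.8, -6.2]
force: [0.1, 0.6, 0.2]
opening: 0.0005
gripper_force: 0.0
```

Call:
move_arm(moves=[0,0,0,0.4,0,0,0,0,0,0,0.4,0,0,0,0,0,0,0,0,0,0])

```text
clock: 10.75
tool_pos: [0.4664, -0.1969, 0.0828]
orientation: [-180.0, -10.0, -6.3]
force: [-0.6, -0.1, -0.3]
opening: 0.0003
gripper_force: 0.0
```

```bash
python3 -c "
from go import *
state()"
```

```text
t 10.75 tip(cf) [-80.8 -54.4  75. ] ori [-180.    -10.02   -6.27] F [-0.62 -0.13 -0.27] J [  0.   9. -40.   2. -31.  82.] 0.0003032131664385524
```

Call:
move_arm(moves=[0,-0.3,0.35,0,0,0,0,0,0,0,0.3,0,0,0,0,0,0,0.2,0,0,0,0,0,0,0,0,0,0])

```text
clock: 11.15
tool_pos: [0.4639, -0.2007, 0.0775]
orientation: [180.0, -10.0, -6.3]
force: [-1.2, -1.6, 2.8]
opening: 0.0004
gripper_force: 1.7
```

Call:
move_arm(moves=[0,0,0,0.2,0,0,0,0,0,0,0,0,0,0])

```text
clock: 11.35
tool_pos: [0.4641, -0.2007, 0.0759]
orientation: [180.0, -10.0, -6.3]
force: [-5.4, -0.1, 9.6]
opening: 0.0003
gripper_force: 4.9
```

Call:
move_arm(moves=[0,0,0,0.15,0,0,0,0,0,0,0,0,0,0])

```text
clock: 11.55
tool_pos: [0.4643, -0.2008, 0.0756]
orientation: [180.0, -10.0, -6.3]
force: [-12.6, 3.2, 26.2]
opening: 0.0006
gripper_force: 14.0
```

```bash
python3 -c "
from go import *
state()"
```

```text
t 11.55 tip(cf) [-82.5 -58.4  67.7] ori [179.96 -10.04  -6.26] F [-12.56   3.24  26.18] J [ -0.  10. -41.   2. -30.  82.] 0.0005911488243874644
```

The key is bottomed on a hard stop at 26 N. Releasing and lifting away.

Call:
move_arm(moves=[0,0,0,0,0,0,0,0,0,0,-0.5,0,0,0,0,0,0,-2,0,0,0,0,0,0,-4,0,0,0,0,0,0,-4,0,0,0,0,0,0,-4,0,0,0,0,0,0,0,0,0,0])

```text
clock: 12.25
tool_pos: [0.442, -0.1981, 0.2226]
orientation: [180.0, -10.6, -6.2]
force: [-0.2, 1.0, -0.1]
opening: -0.0001
gripper_force: 0.0
```

Run:
```python
from go import *
state();snap('top','t6')
im=cv2.imread('pics/t6.png')[145:345,230:440];cv2.imwrite('pics/t6c.png',cv2.resize(im,None,fx=2.9,fy=2.9,interpolation=2))
for x,y,z in((-84,62,73),(-78,62,73),(-83,-58,72),(-99,-19,64),(-25,60,99),(-25,-60,99),(80,60,99)):
    u,v=proj('t0',W((x,y,z))).round().astype(int);print((x,y,z),(R(P[2]).T@(w('t6',u,v)-np.r_[P[:2],0])*1e3).round(1))
```

```text
t 12.25 tip(cf) [-104.9  -58.2  214.7] ori [179.99 -10.59  -6.24] F [-0.2   0.96 -0.12] J [  0.  -4. -32.   2. -52.  83.] -0.00014873614303740745
(-84, 62, 73) [-84.8  62.4  73.6]
(-78, 62, 73) [-77.1  61.6  73.2]
(-83, -58, 72) [-113.6  -37.   478.6]
(-99, -19, 64) [-117.   -15.9  381.8]
(-25, 60, 99) [-25.5  59.4  99.8]
(-25, -60, 99) [-25.1 -60.2  99.8]
(80, 60, 99) [80.2 60.5 99.1]
```

View pics/t6c.png

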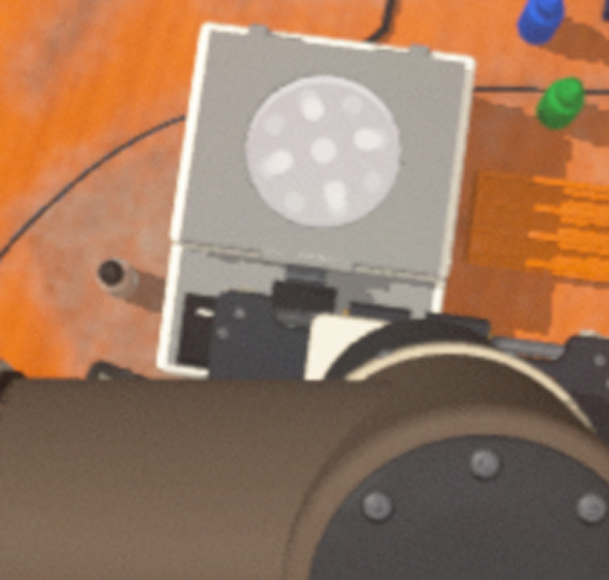

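The lid is shut at crop (320,150), the rocker is down at (195,330), the amber vial is upright at (112,275), and the robot is clear. Handing in.

```bash
python3 -c "
from plant import ctrl
print(ctrl.close_job())"
```

```text
the job is handed in; nothing more can be done
None
```

I shut and latched the lid, flipped the power rocker on, pressed the start key to its stop and let go, then handed the job in at about 12 s; no verdict came back, and the arm hid both round keys and the oil vial in the last picture, so I didn't see those at rest.

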